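Dispose of a spoiled lime through the lever-lid food-waste caddy

TASK

The lime on the raised wooden board has gone off. With the fingertips, push it along the board until it rolls down the steel chute and rests against the shut caddy lid, then press the black lever pad down so that the lid lifts and the lime drops into the caddy, and let the lever up slowly under your fingers so that the lid eases shut and does not slam. Pick nothing up, work the lid by its lever only, and leave the lemon, the spice jar and the tealight where they are.

Things in the scene. Friction and masses are not known exactly. Their poses are not given: they have to be found in the camera images.
- caddy: Food-waste station fixed on the worktop, 120 (x) by 280 (y) by 128 mm high: wooden board, steel chute, white caddy box with grey lid. Origin on the worktop; z up, y runs from board to caddy, the lever is on its -x front. It spans y -155 to 125 mm. Board: y -155 to -40 mm, top at z 100, with rims 8 mm higher along both sides (clear between x -55 and 55), no rim at its outer end.
- chute_lip (a point): Middle of the board edge where the steel chute begins, caddy coordinates (0, -40, 100) mm, axes of the caddy. The chute falls from here at 31 degrees to z 56 mm at y 31 mm, between cheeks that rise to z 126 mm; the shut lid's slanting flap closes its foot at y 14 to 36 mm. A thing pushed past this edge rolls down by itself.
- caddy_in (a point): Middle of the caddy box's inner floor, caddy coordinates (0, 77, 12) mm, axes of the caddy. The box is 110 mm (x) by 86 mm (y) inside; the shut lid's top is at z 128 mm.
- lime_center (a point): Centre of the green lime, 52 x 45 x 45 mm, about 50 g, lying loose on the board; it rolls easily. Its axes turn with it.
- lever_pad (a point): Middle of the top of the black square pad (32 mm) on the end of the steel rocker lever in front of the station; moves with the lever. At rest at caddy coordinates (-120, -44, 90) mm, sloping 0.27 rad (higher towards the board's outer end); fully pressed 38 mm lower, sloping the other way and 6 mm nearer the outer end. Nothing stands above it. Pressing takes 2 to 5 N.
- lever (a joint): Rocker lever angle, rad: 0 at rest (pad up), 0.55 with the pad fully down, at a stop. It carries no spring: the lid's weight brings it back.
- lid (a joint): Lid angle, rad: 0 shut, about 0.98 with the lever fully down. Hinged at the caddy's +y end, so its flap end, next to the chute, rises. It follows the lever through the push rod (some 25 mrad for each mm of pad travel) and falls shut at once if the pad is let go. The lime passes under the flap at about 0.6 rad.
- lid_edge (a point): Middle of the upper edge of the grey lid (126 by 113 mm) at its free end, above the foot of the chute; at 0 rad at caddy coordinates (0, 12, 128) mm. Moves with the lid.
- lemon_center (a point): Centre of the yellow lemon, 71 x 53 x 51 mm, loose on the worktop beyond the board's outer end; to be left alone.
- spice_jar_center (a point): Centre of the small glass spice jar with a red cap, 45 mm across and 106 mm high, standing loose on the worktop behind the chute; to be left alone.
- tealight_center (a point): Centre of the white tealight candle, 38 mm across and 16 mm high, loose on the worktop in front of the caddy box, left of the lever pad; to be left alone.

How it is judged:
By the outcome, as a careful person would: the job done as asked, in the order asked, and still so for the second after the job is handed in, with the robot touching nothing.
It also fails if it takes over 54 s, if anything falls off the work surface, if the arm or the gripper's body presses on something with over 40 N, if the wrist force passes 120 N, or if a joint passes its speed limit or range.

ROBOT

A 6-joint arm with a two-finger parallel gripper is mounted at the origin on a cart in front of the work surface, level with it; the furniture and walls round the work are solid. World frame = base frame: x ahead of the robot, y to its left, z up, the work surface at z = 0. Lengths are in m, angles in rad, forces in N, time in s.
With the tool pointing down it reaches from about 0.4 to 0.825 m from the base axis. Payload 7 kg.
Tool frame: the origin (TCP) lies at the very end of the fingers, on their centre line; the grasp point (between the pads) lies 19 mm behind it; z points along the fingers, y is the line along which they close (so a half turn about z gives the same grasp; the last joint's range is limited). The gripper opens to 88 mm and grips with 3 to 60 N. Pads are 19 mm wide; open, the fingers measure 130 mm over their backs; the gripper's body (78 mm by 193 mm) begins 47 mm behind the grasp point.
Start: joints at [1.075, 0.359, 0.012, 0, -1.224, -0.288], TCP at [0.477, 0.478, 0.227] pointing down, gripper open.
Joint ranges: [-3.07, 3.07], [-1.43, 2.12], [-1.02, 1.25], [-3.03, 1.67], [-3.05, -0], [-3.03, 3.03]. Speed limits (rad/s): [2.39, 2.39, 3.01, 3.14, 3.14, 3.14].

INTERFACE

Orientations are given as [roll, pitch, yaw] about the fixed x, y, z axes, in that order (R = Rz(yaw) Ry(pitch) Rx(roll)).
In Python, from station import arm gives the robot as it stands.
- The arm moves only by the tool step_arm, never from a script. Its argument "rows" is a list of rows, each a list of 5 numbers: the shift along the world's x, y, z in m, then the turn about the world's z in rad, then the finger opening in m, from 0 to 0.0876. In form: [[x, y, z, spin, gripper], ...]. A call has 1 to 20 rows; each row is the pose to reach, as a shift and turn from the pose commanded when the call began; what a row does not reach only later rows make up. A row lasts 1/10 s, in which the tool goes at most 50 mm and 8.59 degrees, less where a joint would pass 70% of its speed; a pose out of reach is approached as far as the arm can. A call with a gripper value outside its range is refused whole. The fingers move at their own pace and stop on an object; "newtons" is the grip in N (left out, the last holds). Time passes only in rows, so rows that repeat a pose let the fingers close. It gives the time, the measured TCP pose, the force, the opening and the grip force at its end, in the units of the state.
- arm.get_state(): the state, without advancing time (a new reading comes with each control period).
- arm.grab_frame(name): name is "side" or "top" or "wrist"; returns a dict with "color" (480x640x3 uint8, blue, green, red), "vfov" (degrees; the focal length in pixels is half the picture's height over the tangent of half this angle, whatever the lens; pixels are square), "cx", "cy" (the principal point, pixels), "rvec" (rotation vector, rad) and "tvec" (3), from world to camera coordinates, as OpenCV has them. Camera axes: x right, y down, z forward; pixel columns grow to the right and rows downward; lengths in m; the calibration is good to about 2 mm. A picture is of the moment at which its call begins. There is no depth.
- arm.job_done(): hands the job in; it is judged then, once.
The state is a dict: "t": time; "q": joint angles; "qd": joint speeds; "joint_efforts": joint torques, N m; "eef_pos": TCP position; "ee_rot": TCP orientation; "force": force on the tool from outside, world axes, zero at the start; "moment": the same for the moment, N m; "width": finger opening in m; "gripper_force": force on a finger pad.
Only numpy, scipy, OpenCV 4.12 (cv2) and the standard library are available. Lean on these libraries where they do the work, as an engineer would, in place of code of your own. Each camera call takes 0.05 s, during which the arm holds its last target. There are 200 camera calls.

## Working session

There is one attempt and no reset: what is moved stays moved. The work goes in short steps, Python scripts to look and compute and a tool call to move; the robot and the scene stay as the last step left them, time stands still between calls to the robot, and variables do not carry over. Pictures are saved under pics/ and viewed, at most 10 in all, crops included, and the job is handed in when it is done.

Besides the shell and the picture viewer there is one more tool, called after "Emit:" by a JSON object that holds its "api" and its "payload". step_arm: Moves the arm, as the interface text tells. Its arguments: {"type":"object","properties":{"rows":{"type":"array"},"newtons":{"type":"number"}},"required":["rows"]}

```bash
mkdir -p pics
cat > h.py <<'E'
import numpy as np, cv2
from station import arm
def grab(n,save=None):
    f=arm.grab_frame(n)
    if save: cv2.imwrite('pics/'+save,f['color'])
    return f
def ray(f,u,v):
    F=240/np.tan(np.radians(f['vfov'])/2)
    R=cv2.Rodrigues(np.array(f['rvec'],float))[0]; t=np.array(f['tvec'],float).ravel()
    d=R.T@np.array([(u-f['cx'])/F,(v-f['cy'])/F,1]); return -R.T@t,d
def onz(f,u,v,z):
    o,d=ray(f,u,v); return o+d*(z-o[2])/d[2]
def proj(f,p):
    F=240/np.tan(np.radians(f['vfov'])/2)
    R=cv2.Rodrigues(np.array(f['rvec'],float))[0]; c=R@np.array(p)+np.array(f['tvec'],float).ravel()
    return c[0]/c[2]*F+f['cx'],c[1]/c[2]*F+f['cy']
E
python3 - <<'E'
from h import *
for n in('top','side'):
    f=grab(n,n+'0.png'); print(n,f['vfov'],ray(f,320,240))
print(arm.get_state())
E
```

```text
top 47.57611051148041 (array([ 0.33190963, -0.13700287,  0.9483212 ]), array([ 0.24164771, -0.02128176, -0.97025176]))
side 43.56237709420751 (array([0.26240578, 0.53775488, 0.55182284]), array([ 0.28032873, -0.79093823, -0.54420324]))
{'t': 0.1, 'q': array([ 1.07507864e+00,  3.59326050e-01,  1.11532848e-02, -2.83054741e-04,
       -1.22408007e+00, -2.88116412e-01]), 'qd': array([ 3.25890411e-03, -3.79783676e-05, -2.23993257e-04,  1.86486176e-03,
       -6.95216508e-04,  1.22926134e-03]), 'joint_efforts': array([-1.15239382e-03, -5.84160841e+01,  2.93749022e+01,  7.01552689e+00,
        1.01672503e-02, -4.97964515e-05]), 'eef_pos': array([0.47626506, 0.47772579, 0.2257152 ]), 'ee_rot': array([ 3.14012056e+00, -1.58762890e-04, -7.83930365e-01]), 'force': array([-0.3338631 ,  0.37929717, -0.0855514 ]), 'moment': array([0.04283516, 0.01830825, 0.01231293]), 'gripper_force': 0.0, 'width': 0.0874460001920532}
```

View pics/top0.png

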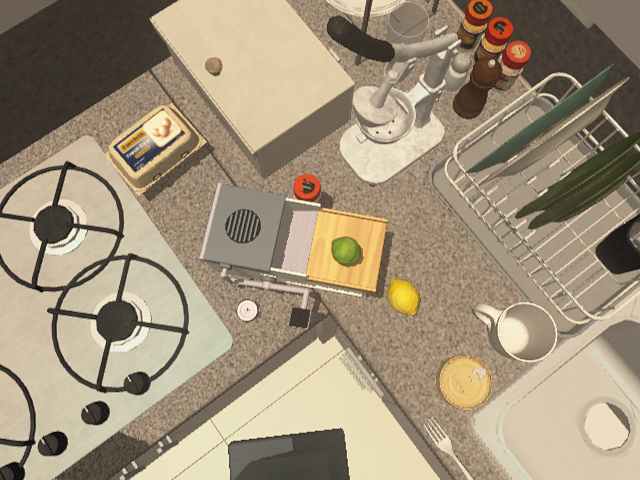

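View pics/side0.png

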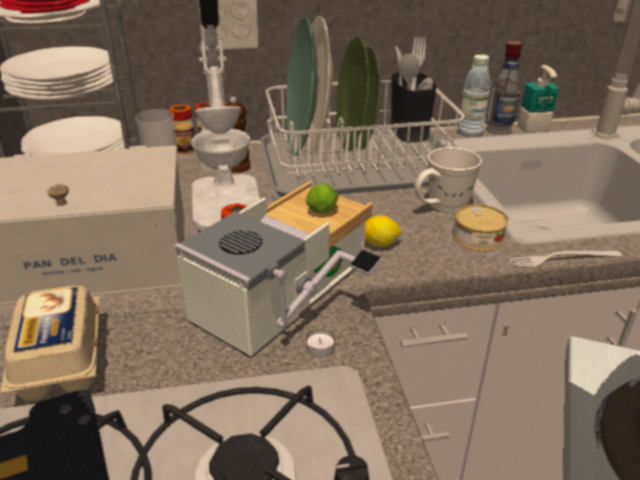

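The top view shows the lime at (346,250), the board at (307-387, 208-292), the lid at (202-285, 185-275), the pad at (300,317), the tealight at (247,310), the lemon at (404,296) and the jar at (307,187). The side view agrees, with the lime at (322,199) and the pad at (367,261).

Run:
```python
from h import *
f=grab('top'); g=grab('side'); im=f['color']
hsv=cv2.cvtColor(im,cv2.COLOR_BGR2HSV); hs=cv2.cvtColor(g['color'],cv2.COLOR_BGR2HSV)
def blob(h,lo,hi,box):
    m=cv2.inRange(h,np.array(lo),np.array(hi)); k=np.zeros_like(m); x0,y0,x1,y1=box; k[y0:y1,x0:x1]=m[y0:y1,x0:x1]
    n,l,s,c=cv2.connectedComponentsWithStats(k); i=1+np.argmax(s[1:,4]); return (l==i).astype(np.uint8),c[i],s[i]
def tri(a,b):
    o1,d1=ray(f,*a);o2,d2=ray(g,*b)
    s=np.linalg.lstsq(np.c_[d1,-d2],o2-o1,rcond=None)[0]; p,q=o1+s[0]*d1,o2+s[1]*d2; return (p+q)/2,np.linalg.norm(p-q)
_,lt,st=blob(hsv,(32,80,30),(60,255,255),(320,225,370,275)); _,ls,ss=blob(hs,(32,80,30),(60,255,255),(295,175,345,225))
print('lime',lt,st,ls,ss,tri(lt,ls))
_,pt,st=blob(hsv,(0,0,0),(180,255,60),(285,302,318,332)); _,ps,ss=blob(hs,(0,0,0),(180,255,60),(345,240,385,280))
print('pad',pt,st,ps,ss,tri(pt,ps))
m,bt,st=blob(hsv,(10,70,120),(28,255,255),(295,195,395,300))
print('board',st)
cs=cv2.findContours(m,cv2.RETR_EXTERNAL,cv2.CHAIN_APPROX_NONE)[0]
P=np.array([onz(f,*p[0],.104)[:2] for p in max(cs,key=len)],np.float32)
r=cv2.minAreaRect(P*1000);print(r,cv2.boxPoints(r))
m,_,st=blob(hsv,(0,0,60),(180,60,135),(195,180,288,285)); print('lid',st)
cs=cv2.findContours(m,cv2.RETR_EXTERNAL,cv2.CHAIN_APPROX_NONE)[0]
P=np.array([onz(f,*p[0],.128)[:2] for p in max(cs,key=len)],np.float32)
r=cv2.minAreaRect(P*1000);print(r,cv2.boxPoints(r))
for n,lo,hi,b,z in(('lemon',(22,120,100),(32,255,255),(385,275,425,318),.025),('jar',(0,120,80),(8,255,255),(290,170,325,205),.106),('tea',(0,0,170),(180,60,255),(233,297,262,323),.016)):
    _,c,s=blob(hsv,lo,hi,b); print(n,c,s,onz(f,*c,z))
big=cv2.resize(im[170:340,190:440],None,fx=3,fy=3,interpolation=cv2.INTER_CUBIC);cv2.imwrite('pics/z.png',big)
```

```text
lime [345.17637271 250.62229617] [332 237  28  28 601] [321.9195231  197.59165425] [307 184  31  29 671] (array([ 0.51694178, -0.19171094,  0.12456136]), np.float64(0.0024753138165662563))
pad [294.6 324.4] [293 323   4   3   5] [365.06269592 260.51097179] [352 251  27  20 319] (array([ 0.41949832, -0.10007259,  0.09469057]), np.float64(0.010517386555431085))
board [ 305  195   90  105 6494]
((527.3872680664062, -202.13552856445312), (139.8584442138672, 173.39218139648438), 81.72098541259766) [[ 431.5253   -258.8523  ]
 [ 603.1105   -283.8197  ]
 [ 623.24927  -145.41876 ]
 [ 451.66406  -120.451355]]
lid [ 200  196   88   89 1440]
((524.4329223632812, -66.50171661376953), (108.67539978027344, 164.70965576171875), 31.658899307250977) [[ 434.95648   -24.92204 ]
 [ 521.4062   -165.12088 ]
 [ 613.90936  -108.08139 ]
 [ 527.45966    32.117447]]
lemon [402.98997773 296.52115813] [387 279  33  37 898] [ 0.44690224 -0.28661836  0.025     ]
jar [306.28486056 187.53187251] [293 174  28  28 502] [ 0.63192591 -0.14324127  0.106     ]
tea [246.59090909 310.03030303] [236 300  21  21 330] [ 0.45566631 -0.01848509  0.016     ]
```

View pics/z.png

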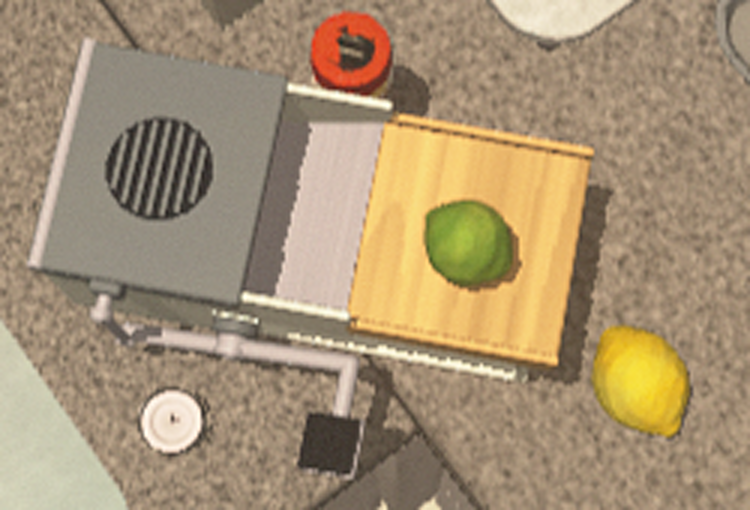

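The zoomed crop (3x, offset 190,170) shows rim corners at (593,150), (557,363), (350,325) and (388,117). The lid's free edge runs from (287,78) to (242,302), the pad centre is at (330,443) and the lime at (468,243).

```bash
cat > fit.py <<'E'
from h import *
from scipy.optimize import least_squares
f=grab('top')
C=[((593,150),(60,-155,108)),((557,363),(-60,-155,108)),((350,325),(-60,-40,108)),((388,117),(60,-40,108)),((287,78),(63,12,128)),((242,302),(-63,12,128)),((90,42),(63,125,128)),((33,266),(-63,125,128)),((330,443),(-120,-44,90))]
W=np.array([onz(f,190+a/3,170+b/3,c[2]/1e3)[:2] for (a,b),c in C]); L=np.array([c[:2] for _,c in C])/1e3
def T(p,l):
    c,s=np.cos(p[2]),np.sin(p[2]); return l@np.array([[c,s],[-s,c]])+p[:2]
s=least_squares(lambda p:(T(p,L)-W).ravel(),[.53,-.11,-.15]);p=s.x
E
python3 - <<'E'
from fit import *
print(p); print(((T(p,L)-W)*1e3).round(1))
c,sn=np.cos(p[2]),np.sin(p[2]); inv=lambda w:(np.array(w)[:2]-p[:2])@np.array([[c,-sn],[sn,c]])
lw=onz(f,345.2,250.6,.1225); print('lime',lw,inv(lw)*1e3,inv([.5169,-.1917])*1e3)
for n,w in(('lemon',[.4469,-.2866]),('jar',[.632,-.143]),('tea',[.4557,-.0185])): print(n,inv(w)*1e3)
print('pad',T(p,np.array([-.12,-.044])),'lip',T(p,np.array([0,-.04])),'behind lime',T(p,np.array([0,-.155])))
E
```

```text
[ 0.55074451 -0.10449972 -0.30120208]
[[ 0.5 -3.3]
 [-2.5 -2.5]
 [-0.6  2.8]
 [ 3.7 -0.3]
 [ 0.7 -2.6]
 [-2.6  0. ]
 [ 2.2  3.4]
 [-0.1  3. ]
 [-1.2 -0.6]]
lime [ 0.51619556 -0.19214374  0.1225    ] [ -6.99236363 -93.94792321] [ -6.45128179 -93.31517236]
lemon [ -45.14609184 -204.70961421]
jar [ 89.01923072 -12.66108851]
tea [-116.27905552   53.93135601]
pad [ 0.42309343 -0.11091865] lip [ 0.53887777 -0.14269894] behind lime [ 0.50476091 -0.2525217 ]
```

Emit:
{"api": "step_arm", "payload": {"rows": [[0.025, -0.716, 0.01, -1.088, 0.02], [0.025, -0.716, 0.01, -1.088, 0.02], [0.025, -0.716, 0.01, -1.088, 0.02], [0.025, -0.716, 0.01, -1.088, 0.02], [0.025, -0.716, 0.01, -1.088, 0.02], [0.025, -0.716, 0.01, -1.088, 0.02], [0.025, -0.716, 0.01, -1.088, 0.02], [0.025, -0.716, 0.01, -1.088, 0.02], [0.025, -0.716, 0.01, -1.088, 0.02], [0.025, -0.716, 0.01, -1.088, 0.02], [0.025, -0.716, 0.01, -1.088, 0.02], [0.025, -0.716, 0.01, -1.088, 0.02], [0.025, -0.716, 0.01, -1.088, 0.02], [0.025, -0.716, 0.01, -1.088, 0.02], [0.025, -0.716, 0.01, -1.088, 0.02], [0.025, -0.716, 0.01, -1.088, 0.02], [0.025, -0.716, 0.01, -1.088, 0.02], [0.025, -0.716, 0.01, -1.088, 0.02]]}}

```text
t: 2.05
eef_pos: [0.5015, -0.2371, 0.2366]
ee_rot: [-3.142, 0.0, -1.871]
force: [0.2, 0.5, -0.4]
width: 0.02
gripper_force: 0.0
```

Emit:
{"api": "step_arm", "payload": {"rows": [[0, 0, -0.03, 0, 0.02], [0, 0, -0.06, 0, 0.02], [0, 0, -0.085, 0, 0.02], [0, 0, -0.105, 0, 0.02], [0, 0, -0.118, 0, 0.02], [0, 0, -0.127, 0, 0.02], [0, 0, -0.127, 0, 0.02]]}}

```text
t: 2.75
eef_pos: [0.5013, -0.2373, 0.1089]
ee_rot: [3.14, -0.0, -1.871]
force: [1.5, 0.3, 0.4]
width: 0.02
gripper_force: 0.0
```

Run:
```python
from h import *
f=grab('top');g=grab('side')
a=cv2.resize(f['color'][180:330,280:430],(450,450));b=cv2.resize(g['color'][150:300,250:400],(450,450))
cv2.imwrite('pics/a1.png',np.hstack([a,b])[:, :800])
print(arm.get_state()['eef_pos'],arm.get_state()['force'])
```

```text
[ 0.50211707 -0.23784254  0.11029177] [ 0.5913179  -0.39679133  0.46059474]
```

View pics/a1.png

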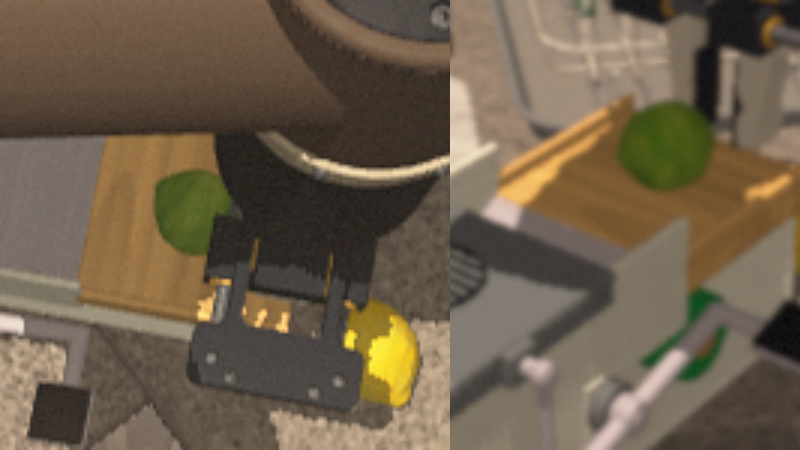

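The picture shows the closed fingers behind the lime on its outer side. The lime is at about (193,212) in the left panel and undisturbed. Next I push it along the board.

Emit:
{"api": "step_arm", "payload": {"rows": [[0.001, 0.003, 0, 0, 0.02], [0.003, 0.008, 0, 0, 0.02], [0.005, 0.013, 0, 0, 0.02], [0.007, 0.018, 0, 0, 0.02], [0.009, 0.023, 0, 0, 0.02], [0.011, 0.028, 0, 0, 0.02], [0.013, 0.033, 0, 0, 0.02], [0.015, 0.038, 0, 0, 0.02], [0.017, 0.043, 0, 0, 0.02], [0.018, 0.048, 0, 0, 0.02], [0.02, 0.053, 0, 0, 0.02], [0.022, 0.058, 0, 0, 0.02], [0.024, 0.063, 0, 0, 0.02], [0.025, 0.068, 0, 0, 0.02], [0.027, 0.073, 0, 0, 0.02], [0.028, 0.078, 0, 0, 0.02], [0.03, 0.082, 0, 0, 0.02], [0.03, 0.082, 0, 0, 0.02]]}}

```text
t: 4.65
eef_pos: [0.5318, -0.1555, 0.1096]
ee_rot: [-3.141, 0.0, -1.871]
force: [-0.8, -0.2, 0.1]
width: 0.0199
gripper_force: 0.0
```

Run:
```python
from h import *
f=grab('top');g=grab('side')
a=cv2.resize(f['color'][170:320,220:370],(450,450));b=cv2.resize(g['color'][150:300,200:350],(450,450))
cv2.imwrite('pics/a2.png',np.hstack([a,b])[:, :800])
```

```text
(no output)
```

View pics/a2.png

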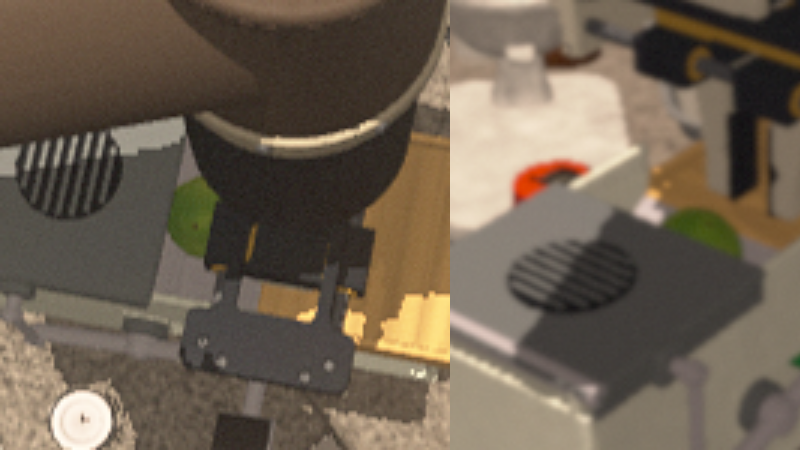

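The lime, at (190,218) in the left panel, is now in the chute by the lid flap. I lift, turn and go over the pad with the fingers closed.

Emit:
{"api": "step_arm", "payload": {"rows": [[0, 0, 0.03, 0, 0.02], [0, 0, 0.07, 0, 0.02], [-0.02, 0.008, 0.07, 0.15, 0.0], [-0.04, 0.016, 0.07, 0.3, 0.0], [-0.06, 0.024, 0.07, 0.45, 0.0], [-0.08, 0.032, 0.07, 0.6, 0.0], [-0.1, 0.04, 0.07, 0.75, 0.0], [-0.111, 0.044, 0.07, 0.9, 0.0], [-0.111, 0.044, 0.07, 1.05, 0.0], [-0.111, 0.044, 0.07, 1.2, 0.0], [-0.111, 0.044, 0.07, 1.35, 0.0], [-0.111, 0.044, 0.07, 1.5, 0.0], [-0.111, 0.044, 0.07, 1.65, 0.0], [-0.111, 0.044, 0.07, 1.8, 0.0], [-0.111, 0.044, 0.07, 1.82, 0.0], [-0.111, 0.044, 0.07, 1.82, 0.0]]}}

```text
t: 6.35
eef_pos: [0.4205, -0.1121, 0.1796]
ee_rot: [-3.142, -0.0, -0.055]
force: [-0.9, -0.8, -0.4]
width: 0.0005
gripper_force: 0.0
```

Run:
```python
from h import *
f=grab('top');g=grab('side')
a=cv2.resize(f['color'][170:350,200:380],(400,400));b=cv2.resize(g['color'][170:350,220:400],(400,400))
cv2.imwrite('pics/a3.png',np.hstack([a,b]))
print(arm.get_state()['eef_pos'],arm.get_state()['ee_rot'],arm.get_state()['force'])
```

```text
[ 0.42048463 -0.11204468  0.17956853] [-3.14157871e+00 -1.68149990e-05 -5.52796702e-02] [-0.20479031 -0.90985118  0.80984241]
```

View pics/a3.png

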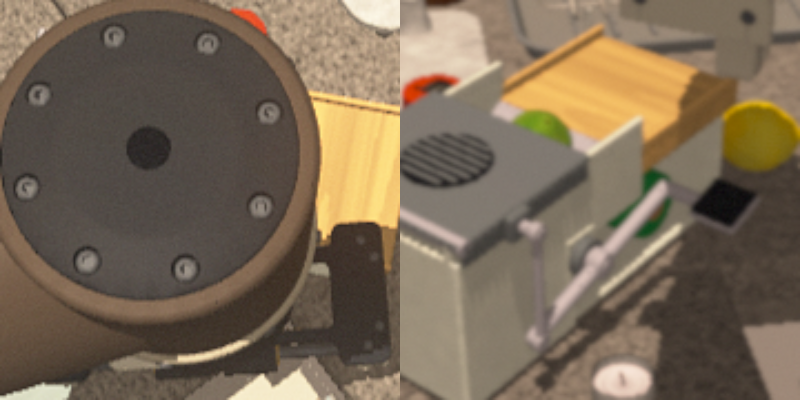

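The lime sits still against the flap, side px about (284,227), the same as before. The lever rod and pad are clear under the fingers. Next I lower onto the pad.

Emit:
{"api": "step_arm", "payload": {"rows": [[0, 0, -0.03, 0, 0], [0, 0, -0.055, 0, 0], [0, 0, -0.072, 0, 0], [0, 0, -0.08, 0, 0], [0, 0, -0.084, 0, 0], [0, 0, -0.087, 0, 0], [0, 0, -0.09, 0, 0], [0, 0, -0.093, 0, 0], [0, 0, -0.093, 0, 0]]}}

```text
t: 7.35
eef_pos: [0.4212, -0.1119, 0.0869]
ee_rot: [-3.141, -0.001, -0.052]
force: [0.1, -0.9, 2.5]
width: 0.0006
gripper_force: 1.2
```

Run:
```python
from h import *
g=grab('side')
b=cv2.resize(g['color'][170:350,220:430],(700,600));cv2.imwrite('pics/a4.png',b)
print(arm.get_state()['eef_pos'],arm.get_state()['force'])
```

```text
[ 0.42115069 -0.1119083   0.08694086] [-0.04274444 -0.30996377  1.70191024]
```

View pics/a4.png

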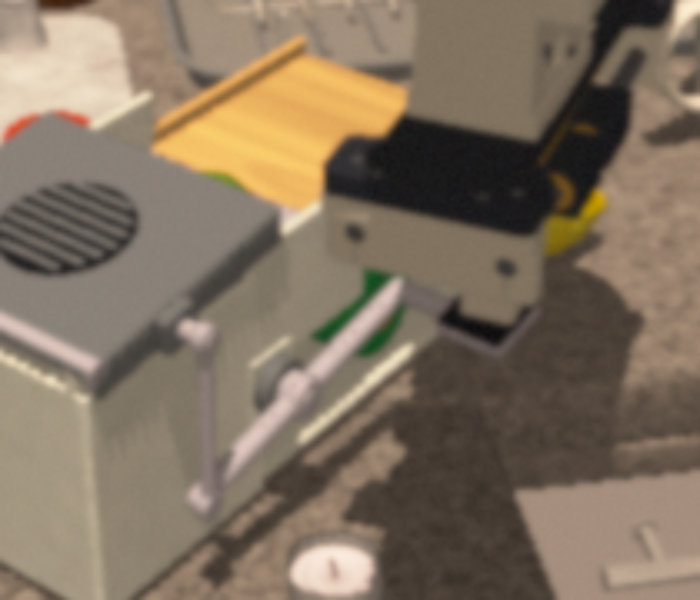

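The fingertips are on the pad at about (485,320) in the crop, and the lid is just starting to lift. I keep pressing.

Emit:
{"api": "step_arm", "payload": {"rows": [[0, 0, -0.003, 0, 0], [0, -0.001, -0.006, 0, 0], [0, -0.001, -0.009, 0, 0], [0, -0.002, -0.012, 0, 0], [-0.001, -0.002, -0.015, 0, 0], [-0.001, -0.003, -0.018, 0, 0], [-0.001, -0.003, -0.021, 0, 0], [-0.001, -0.004, -0.024, 0, 0], [-0.001, -0.004, -0.026, 0, 0], [-0.001, -0.004, -0.028, 0, 0], [-0.001, -0.004, -0.028, 0, 0], [-0.001, -0.004, -0.028, 0, 0], [-0.001, -0.004, -0.028, 0, 0]]}}

```text
t: 8.7
eef_pos: [0.4196, -0.1159, 0.0586]
ee_rot: [-3.142, -0.0, -0.052]
force: [1.1, 0.8, 5.2]
width: 0.0004
gripper_force: 1.5
```

Run:
```python
from h import *
f=grab('top');g=grab('side')
a=cv2.resize(f['color'][170:350,200:380],(400,400));b=cv2.resize(g['color'][170:350,220:400],(400,400))
cv2.imwrite('pics/a5.png',np.hstack([a,b]))
print(arm.get_state()['eef_pos'],arm.get_state()['force'])
```

```text
[ 0.41956333 -0.11594198  0.05862689] [0.90073886 1.54230721 3.78185099]
```

View pics/a5.png

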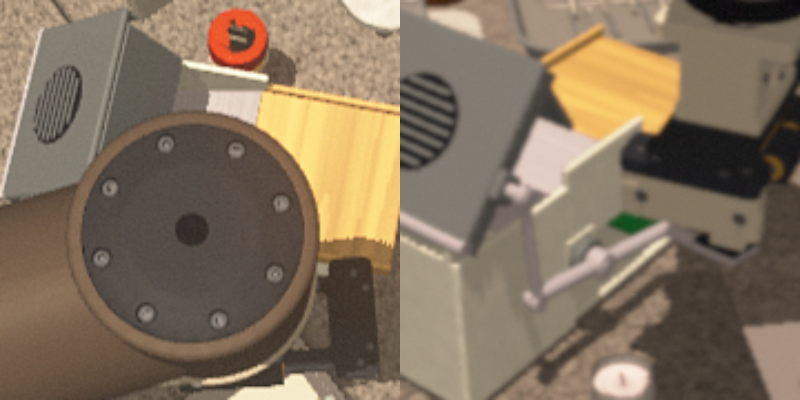

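The lid is wide open, and the chute is empty at the spot where the lime lay, (543,127) in the right panel. I press a little further, dwell, then ease up.

Emit:
{"api": "step_arm", "payload": {"rows": [[0, 0, -0.002, 0, 0], [0, 0, -0.003, 0, 0], [0, 0, -0.003, 0, 0], [0, 0, -0.003, 0, 0], [0, 0, -0.003, 0, 0], [0, 0, -0.003, 0, 0], [0, 0, -0.003, 0, 0], [0, 0, -0.003, 0, 0]]}}

```text
t: 9.6
eef_pos: [0.4195, -0.116, 0.0556]
ee_rot: [3.142, 0.0, -0.052]
force: [0.8, 0.7, 2.9]
width: 0.0005
gripper_force: 1.4
```

Run:
```python
from h import *
for n in('top','side'):
    f=grab(n); h=cv2.cvtColor(f['color'],cv2.COLOR_BGR2HSV); m=cv2.inRange(h,(32,80,30),(60,255,255))
    if n=='top': m=m[150:320,190:400]; o=(190,150)
    else: m=m[150:320,170:400]; o=(170,150)
    k,l,s,c=cv2.connectedComponentsWithStats(m); print(n,[(c[i]+o,s[i,4]) for i in range(1,k) if s[i,4]>8])
print(arm.get_state()['force'],arm.get_state()['eef_pos'])
```

```text
top []
side [(array([323.16, 269.08]), np.int32(25))]
[1.90638311 0.65467078 2.42575407] [ 0.41948019 -0.11601137  0.05555462]
```

Emit:
{"api": "step_arm", "payload": {"rows": [[0, 0, 0.001, 0, 0], [0, 0, 0.002, 0, 0], [0, 0, 0.003, 0, 0], [0, 0, 0.004, 0, 0], [0, 0.001, 0.005, 0, 0], [0, 0.001, 0.006, 0, 0], [0, 0.001, 0.007, 0, 0], [0, 0.001, 0.008, 0, 0], [0, 0.001, 0.009, 0, 0], [0, 0.002, 0.01, 0, 0], [0, 0.002, 0.011, 0, 0], [0, 0.002, 0.012, 0, 0], [0, 0.002, 0.013, 0, 0], [0, 0.003, 0.014, 0, 0], [0, 0.003, 0.015, 0, 0], [0, 0.003, 0.016, 0, 0], [0, 0.003, 0.017, 0, 0], [0, 0.003, 0.018, 0, 0], [0.001, 0.004, 0.019, 0, 0], [0.001, 0.004, 0.02, 0, 0]]}}

```text
t: 11.7
eef_pos: [0.4201, -0.112, 0.0755]
ee_rot: [3.141, 0.001, -0.052]
force: [-1.6, 0.6, 3.1]
width: 0.0001
gripper_force: 1.5
```

Emit:
{"api": "step_arm", "payload": {"rows": [[0, 0, 0.0006, 0, 0], [0, 0, 0.0012, 0, 0], [0, 0, 0.0018, 0, 0], [0, 0, 0.0024, 0, 0], [0, 0, 0.003, 0, 0], [0, 0, 0.0036, 0, 0], [0, 0, 0.0042, 0, 0], [0, 0, 0.0048, 0, 0], [0, 0, 0.0054, 0, 0], [0, 0, 0.006, 0, 0], [0, 0, 0.0066, 0, 0], [0, 0, 0.0072, 0, 0], [0, 0, 0.0078, 0, 0], [0, 0, 0.0084, 0, 0], [0, 0, 0.009, 0, 0], [0, 0, 0.0094, 0, 0], [0, 0, 0.0098, 0, 0], [0, 0, 0.0102, 0, 0], [0, 0, 0.0106, 0, 0], [0, 0, 0.011, 0, 0]]}}

```text
t: 13.7
eef_pos: [0.4205, -0.112, 0.0866]
ee_rot: [3.142, 0.0, -0.052]
force: [1.3, 1.3, 1.2]
width: 0.0002
gripper_force: 1.3
```

Emit:
{"api": "step_arm", "payload": {"rows": [[0, 0, 0.0004, 0, 0], [0, 0, 0.0008, 0, 0], [0, 0, 0.0012, 0, 0], [0, 0, 0.0016, 0, 0], [0, 0, 0.002, 0, 0], [0, 0, 0.0024, 0, 0], [0, 0, 0.0028, 0, 0], [0, 0, 0.0032, 0, 0], [0, 0, 0.0036, 0, 0], [0, 0, 0.004, 0, 0], [0, 0, 0.0044, 0, 0], [0, 0, 0.0048, 0, 0], [0, 0, 0.0052, 0, 0], [0, 0, 0.0056, 0, 0], [0, 0, 0.006, 0, 0], [0, 0, 0.0064, 0, 0], [0, 0, 0.0068, 0, 0], [0, 0, 0.0072, 0, 0], [0, 0, 0.0076, 0, 0], [0, 0, 0.008, 0, 0]]}}

```text
t: 15.7
eef_pos: [0.42, -0.1121, 0.0943]
ee_rot: [3.141, 0.001, -0.052]
force: [-0.2, 0.4, 0.1]
width: 0.0001
gripper_force: 0.0
```

Emit:
{"api": "step_arm", "payload": {"rows": [[0, 0, 0.0004, 0, 0], [0, 0, 0.0008, 0, 0], [0, 0, 0.0012, 0, 0], [0, 0, 0.0016, 0, 0], [0, 0, 0.002, 0, 0], [0, 0, 0.0024, 0, 0], [0, 0, 0.0028, 0, 0], [0, 0, 0.0032, 0, 0], [0, 0, 0.0036, 0, 0], [0, 0, 0.004, 0, 0], [0, 0, 0.0044, 0, 0], [0, 0, 0.0048, 0, 0], [0, 0, 0.0052, 0, 0], [0, 0, 0.0056, 0, 0], [0, 0, 0.006, 0, 0], [0, 0, 0.0064, 0, 0], [0, 0, 0.0068, 0, 0], [0, 0, 0.0072, 0, 0], [0, 0, 0.0076, 0, 0], [0, 0, 0.008, 0, 0]]}}

```text
t: 17.7
eef_pos: [0.4205, -0.112, 0.1026]
ee_rot: [3.142, 0.0, -0.052]
force: [0.4, -0.3, 0.2]
width: 0.0007
gripper_force: 0.0
```

Contact faded out at about z 0.094, the rest height. I back off and check.

Emit:
{"api": "step_arm", "payload": {"rows": [[0, 0, 0.03, 0, 0], [0, 0, 0.07, 0, 0], [0, 0, 0.12, 0, 0], [-0.01, 0.05, 0.14, 0, 0], [-0.01, 0.1, 0.15, 0, 0], [-0.01, 0.15, 0.15, 0, 0], [-0.01, 0.2, 0.15, 0, 0], [-0.01, 0.25, 0.15, 0, 0], [-0.01, 0.3, 0.15, 0, 0], [-0.01, 0.35, 0.15, 0, 0], [-0.01, 0.4, 0.15, 0, 0], [-0.01, 0.4, 0.15, 0, 0], [-0.01, 0.4, 0.15, 0, 0]]}}

```text
t: 19.0
eef_pos: [0.4101, 0.2892, 0.2518]
ee_rot: [3.14, 0.001, -0.05]
force: [-1.0, -1.5, -0.3]
width: 0.0004
gripper_force: 0.0
```

Run:
```python
from h import *
f=grab('top');g=grab('side')
a=cv2.resize(f['color'][160:340,190:430],(480,360));b=cv2.resize(g['color'][170:350,220:380],(320,360))
cv2.imwrite('pics/a6.png',np.hstack([a,b]))
```

```text
(no output)
```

View pics/a6.png

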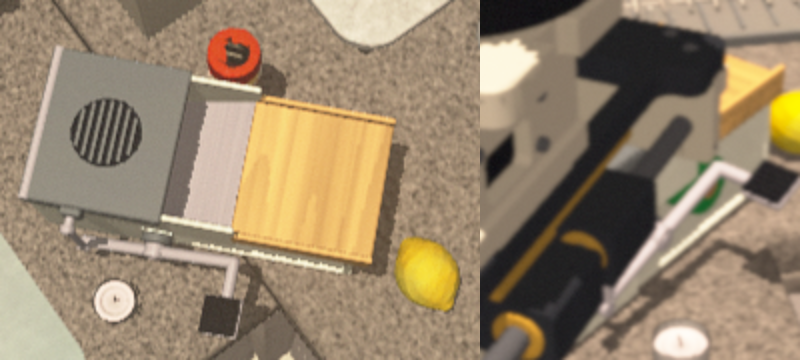

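The top view shows the lid shut at (110,135), the board and chute empty, the lever up, and the lemon, jar and tealight in place. The lime is inside the caddy.

```bash
python3 -c "
from station import arm
print(arm.job_done())"
```

```text
the job is handed in; nothing more can be done
None
```

The job is handed in at about 19 s: the lime rolled down the chute and should be in the caddy (inferred from the empty board and chute, as the box can't be seen into), the lid was eased shut under the fingers, and the lemon, jar and tealight look unmoved.

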